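# Put the lacquer pieces on their own drying boards

## Task

The black vase, the red canister and the green bell jar all stand on one another's drying boards: move each to the board of its own colour, standing upright with its foot wholly on the pale round patch, using the bare straw-coloured board as the halfway stop for one of them. The lacquer is fresh, so never let a piece touch the bench or tip over, and leave the lacquer tin and the wooden block where they are.

Things in the scene. Friction and masses are not known exactly. Their poses are not given: they have to be found in the camera images.
- vase: Loose black lacquered vase, 95 mm tall, 0.2 kg. Foot 56 mm across, belly 66 mm across at about 34 mm up; from 58 mm up to the top a straight round neck 34 mm across, the place to grip. Origin: centre of its underside; z up. Round about z, so its yaw does not matter.
- canister: Loose red lacquered canister with a thin brass line and a tiny brass knob (6 mm high) on its closed lid, 0.2 kg. A straight cylinder 50 mm across (51 mm at the brass line, 60 to 62 mm up) from 6 mm up to its flat lid at 80 mm, foot 56 mm across; grip the cylinder near the top. Origin: centre of its underside; z up. Round about z, so its yaw does not matter.
- bell: Loose green lacquered bell-shaped jar, 90 mm tall, 0.2 kg. Foot 56 mm across, 64 mm across at 12 mm up, narrowing upward; from 52 mm up to the top a straight round stem 28 mm across, the place to grip. Origin: centre of its underside; z up. Round about z, so its yaw does not matter.
- board_black: Black drying board, 110 mm square, 18 mm thick, fixed to the bench (bench top at height 0), with a pale flat round patch 80 mm across in the middle of its top. Origin: centre of its underside (18 mm below the top face); z up, x and y along its edges. The black vase belongs here.
- board_red: Red drying board, 110 mm square, 18 mm thick, fixed to the bench (bench top at height 0), with a pale flat round patch 80 mm across in the middle of its top. Origin: centre of its underside (18 mm below the top face); z up, x and y along its edges. The red canister belongs here.
- board_green: Green drying board, 110 mm square, 18 mm thick, fixed to the bench (bench top at height 0), with a pale flat round patch 80 mm across in the middle of its top. Origin: centre of its underside (18 mm below the top face); z up, x and y along its edges. The green bell jar belongs here.
- board_bare: Bare straw-coloured (light yellowish) drying board, 110 mm square, 18 mm thick, fixed to the bench (bench top at height 0), with a pale flat round patch 80 mm across in the middle of its top. Origin: centre of its underside (18 mm below the top face); z up, x and y along its edges. Empty at the start and at the end: the halfway stop.
- lacquer_tin: Metal tin with a paper band and black top, 66 mm across, 85 mm tall, loose, beside the work. Leave it alone. Origin: centre of its underside.
- wood_block: Plain light wooden block 120 x 70 x 30 mm lying loose on the bench beside the work. Leave it alone. Origin: centre of its underside, x along its length.
Not all that is in view belongs to the job. Of the things shaped like the vase, the black one is meant.

How it is judged (in metres and radians):
On the way:
1. one of the three pieces stands released on the bare board (((horizontal distance between vase and board_bare below 0.045 m and z of vase in the frame of board_bare between 0.013 and 0.023 m and linear speed of vase below 0.02 m/s and angular speed of vase below 0.2 rad/s and angle between vase's own z axis and vertical below 0.1 rad and contact force between the fingers and vase below 0.1 N) or (horizontal distance between canister and board_bare below 0.045 m and z of canister in the frame of board_bare between 0.013 and 0.023 m and linear speed of canister below 0.02 m/s and angular speed of canister below 0.2 rad/s and angle between canister's own z axis and vertical below 0.1 rad and contact force between the fingers and canister below 0.1 N) or (horizontal distance between bell and board_bare below 0.045 m and z of bell in the frame of board_bare between 0.013 and 0.023 m and linear speed of bell below 0.02 m/s and angular speed of bell below 0.2 rad/s and angle between bell's own z axis and vertical below 0.1 rad and contact force between the fingers and bell below 0.1 N))), for 0.2 s.
At the end, for the whole second after the job is handed in: The black vase stands on the black board, the red canister on the red one and the green bell jar on the green one, each within 15 mm of the board's centre, upright within 0.1 rad, its foot on the board's top (within 5 mm), released and at rest (horizontal distance between vase and board_black below 0.015 m and z of vase in the frame of board_black between 0.013 and 0.023 m and linear speed of each of vase, canister, bell below 0.02 m/s and angular speed of each of vase, canister, bell below 0.2 rad/s and angle between each of vase, canister, bell's own z axis and vertical below 0.1 rad and contact force between the fingers and vase below 0.1 N and horizontal distance between canister and board_red below 0.015 m and z of canister in the frame of board_red between 0.013 and 0.023 m and contact force between the fingers and canister below 0.1 N and horizontal distance between bell and board_green below 0.015 m and z of bell in the frame of board_green between 0.013 and 0.023 m and contact force between the fingers and bell below 0.1 N); the robot touches nothing.
It fails at once if the foot of a lacquered piece comes down to the bench (lower than 9 mm above it) (height (world z) of any of vase, canister, bell below 0.009 m).
It fails at once if a lacquered piece is tipped by more than 0.6 rad (angle between any of vase, canister, bell's own z axis and vertical above 0.6 rad).
It fails at once if the lacquer tin is moved by more than 20 mm (distance of lacquer_tin from where it was at the start of the episode above 0.02 m).
It fails at once if the wood block is moved by more than 20 mm (distance of wood_block from where it was at the start of the episode above 0.02 m).
It also fails if it takes over 112 s, if anything falls off the work surface, if the arm or the gripper's body presses on something with over 40 N, if the wrist force passes 120 N, or if a joint passes its speed limit or range.

## Robot

A 6-joint arm with a two-finger parallel gripper is mounted at the origin on the work surface. World frame = base frame: x ahead of the robot, y to its left, z up, the work surface at z = 0. Lengths are in m, angles in degrees, forces in N, time in s.
With the tool pointing down it reaches from about 0.3 to 0.75 m from the base axis. Payload 8.5 kg.
Tool frame: the origin (TCP) lies at the very end of the fingers, on their centre line; the grasp point (between the pads) lies 19 mm behind it (env.pinch_z is the distance from the TCP to the grasp point, in m); z points along the fingers, y is the line along which they close (so a half turn about z gives the same grasp; the last joint's range is limited). The gripper opens to 85 mm and grips with 20 to 120 N. Pads are 22 mm wide; open, the fingers measure 114 mm over their backs; the gripper's body (76 mm by 85 mm) begins 54 mm behind the grasp point. The pads swing forward as they close: fully open they stand 13 mm farther back than shut.
Start: joints at [57.45, 21.807, 74.336, -0, 83.858, -12.336], TCP at [0.19, 0.516, 0.231] pointing down, gripper open.
Joint ranges: [-178.18, 178.18], [-50.72, 133.34], [12.68, 142.11], [-81.47, 261.47], [9.98, 163.14], [-165.26, 165.26]. Speed limits (degrees/s): [136.94, 136.94, 180, 180, 180, 180].

## Interface

Orientations are given as a 3x3 rotation matrix whose columns are the frame's x, y, z axes.
In Python, from rig import env, viewer gives the robot as it stands.
- The arm moves only by the tool drive_tool, never from a script. Its argument "series" is a list of rows, each a list of 3 entries, a list of its own where there are three numbers: the shift along the tool's x, y, z in m, then the turn about the tool's z in degrees, then the finger opening in m, from 0 to 0.0854. A call has 1 to 20 rows; each row is the pose to reach, as a shift and turn from the pose commanded when the call began, along the tool's axes at that moment; what a row does not reach only later rows make up. A row lasts 1/10 s, in which the tool goes at most 50 mm and 8.59 degrees, less where a joint would pass 70% of its speed; a pose out of reach is approached as far as the arm can. A call with a gripper value outside its range is refused whole. The fingers move at their own pace and stop on an object; "newtons" is the grip in N (left out, the last holds). Time passes only in rows, so rows that repeat a pose let the fingers close. It gives the time, the measured TCP pose, the force, the opening and the grip force at its end, in the units of the state.
- env.observe(): the state, without advancing time (a new reading comes with each control period).
- viewer.get_image(name): name is "scene" or "top"; returns a dict with "img" (400x640x3 uint8, red, green, blue), "depth" (400x640 float32, m along the optical axis (not along the pixel's ray), 0 where there is no reading), "camera_matrix" (3x3 intrinsics, pixels), "rvec" (rotation vector, rad) and "tvec" (3), from world to camera coordinates, as OpenCV has them. Camera axes: x right, y down, z forward; pixel columns grow to the right and rows downward; lengths in m; the calibration is good to about 2 mm. A picture is of the moment at which its call begins.
- env.close_job(): hands the job in; it is judged then, once.
The state is a dict: "time_s": time; "q": joint angles; "qvel": joint speeds; "joint_efforts": joint torques, N m; "position": TCP position; "tool_rot": TCP orientation; "ft_force": force on the tool from outside, world axes, zero at the start; "wrist_torque": the same for the moment, N m; "grip_width": finger opening in m; "gripper_force": force on a finger pad.
Only numpy, scipy, OpenCV 4.12 (cv2) and the standard library are available. Lean on these libraries where they do the work, as an engineer would, in place of code of your own. Each camera call takes 0.05 s, during which the arm holds its last target. There are 200 camera calls.

## Working session

There is one attempt and no reset: what is moved stays moved. The work goes in short steps, Python scripts to look and compute and a tool call to move; the robot and the scene stay as the last step left them, time stands still between calls to the robot, and variables do not carry over. Pictures are saved under pics/ and viewed, at most 14 in all, crops included, and the job is handed in when it is done.

Besides the shell and the picture viewer there is one more tool, called as name(argument=value, ...) on one line, values as JSON. drive_tool: Moves the arm, as the interface text tells. Its arguments: {"type":"object","properties":{"series":{"type":"array"},"newtons":{"type":"number"}},"required":["series"]}

```bash
mkdir -p pics; cat > h.py <<'E'
import numpy as np, cv2
from rig import env, viewer
def shot(n):
    d=viewer.get_image(n); d['R']=cv2.Rodrigues(np.array(d['rvec'],float))[0]; d['t']=np.array(d['tvec'],float).ravel(); return d
def cloud(d):
    K=d['camera_matrix']; h,w=d['depth'].shape; u,v=np.meshgrid(np.arange(w),np.arange(h)); z=d['depth']
    c=np.stack([(u-K[0,2])/K[0,0]*z,(v-K[1,2])/K[1,1]*z,z],-1)
    return (c-d['t'])@d['R']
def ray(d,u,v,h):
    r=d['R'].T@np.linalg.inv(d['camera_matrix'])@[u,v,1]; o=-d['R'].T@d['t']
    return o+r*(h-o[2])/r[2]
def save(d,p): cv2.imwrite(p,d['img'][:,:,::-1])
E
python3 - <<'E'
from h import *
for n in('scene','top'):
    d=shot(n); save(d,f'pics/{n}0.png'); print(n,-d['R'].T@d['t'],d['R'][2])
s=env.observe(); print(s['time_s'],s['position'],s['tool_rot'],s['grip_width'],env.pinch_z)
E
```

```text
scene [ 1.24308769 -0.07638914  1.10613106] [-0.50854156  0.07128852 -0.85808125]
top [ 0.46992537 -0.00945724  1.0730544 ] [ 0.12833322  0.00559503 -0.99171532]
0.1 [0.18991853 0.51589708 0.23078849] [[-9.38394184e-01  3.45566062e-01 -6.72187077e-04]
 [ 3.45566616e-01  9.38393614e-01 -1.06712829e-03]
 [ 2.62012740e-04 -1.23367239e-03 -9.99999205e-01]] 0.08541387457825195 0.0187
```

View pics/scene0.png

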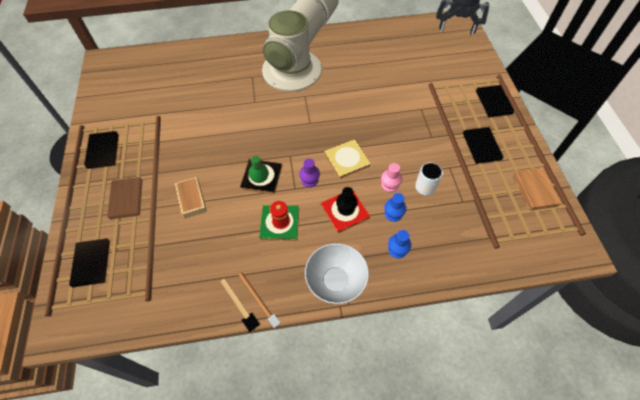

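View pics/top0.png

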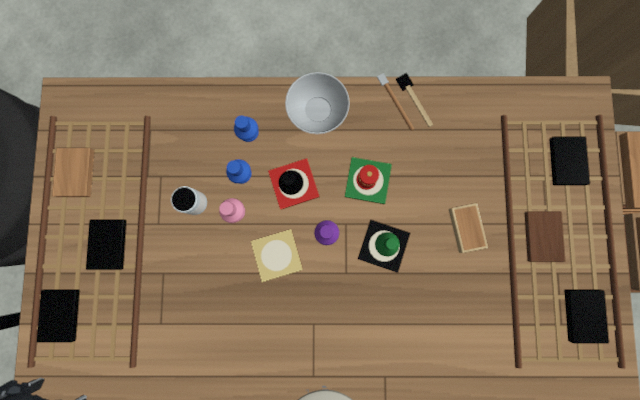

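The scene view shows bell on black (260,173), canister on green (279,220), vase on red (346,205), and the bare board at (347,157). The purple decoy is at (310,173). The top view agrees: vase (291,182), canister (368,178), bell (388,244), bare (276,255), purple (327,232).

```bash
cat > m.py <<'E'
from h import *
def measure():
    d=shot('top'); P=cloud(d); ok=d['depth']>0; out={}
    hsv=cv2.cvtColor(d['img'],cv2.COLOR_RGB2HSV)
    m=(ok&(P[...,2]>.010)&(P[...,2]<.15)).astype(np.uint8)
    n,L,st,_=cv2.connectedComponentsWithStats(m)
    for i in range(1,n):
        if st[i,4]<120: continue
        Q=P[L==i]; c=Q.mean(0)
        if not(.2<c[0]<.75 and abs(c[1])<.4): continue
        b=Q[(Q[:,2]>.013)&(Q[:,2]<.024)]
        s=f"px {st[i,:4]} n{st[i,4]} zmax {np.percentile(Q[:,2],99):.3f} "
        if len(b)>50:
            r=cv2.minAreaRect(b[:,:2].astype(np.float32)); s+=f"rect c {np.round(r[0],4)} size {np.round(r[1],3)} a {r[2]:.0f} "
        zt=np.percentile(Q[:,2],97)
        if zt>.05:
            t=Q[Q[:,2]>zt-.014]; c2,rr=cv2.minEnclosingCircle(t[:,:2].astype(np.float32)); s+=f"top mean {np.round(t.mean(0),4)} circ {np.round(c2,4)} d {2*rr:.3f}"
        print(s)
    return d
if __name__=='__main__': 
    d=measure()
    # pale patches: colour mask, ray to z=.018
    hsv=cv2.cvtColor(d['img'],cv2.COLOR_RGB2HSV)
    m=((hsv[...,1]<75)&(hsv[...,2]>185)).astype(np.uint8)
    for c in cv2.findContours(m,0,1)[0]:
        if cv2.contourArea(c)>150:
            (u,v),ax,_=cv2.fitEllipse(cv2.convexHull(c)); print('patch',round(u),round(v),np.round(ax,1),np.round(ray(d,u,v,.018),4))
E
python3 m.py
```

```text
px [345 157  47  47] n1679 zmax 0.102 rect c [ 0.6507 -0.1159] size [0.11  0.111] a 80 top mean [ 0.6504 -0.1101  0.0978] circ [ 0.6517 -0.1106] d 0.050
px [227 159  24  24] n478 zmax 0.098 top mean [0.6701 0.2267 0.0944] circ [0.6704 0.2275] d 0.034
px [268 158  52  51] n1674 zmax 0.115 rect c [0.6418 0.0839] size [0.111 0.11 ] a 18 top mean [0.6378 0.0871 0.1126] circ [0.6386 0.0875] d 0.034
px [171 186  35  29] n767 zmax 0.089 top mean [0.591  0.3496 0.0853] circ [0.591  0.3508] d 0.067
px [220 198  25  25] n489 zmax 0.098 top mean [0.5671 0.2412 0.0946] circ [0.5676 0.2418] d 0.034
px [450 203  38  50] n1330 zmax 0.035 rect c [ 0.5159 -0.3422] size [0.118 0.003] a 12 
px [358 219  53  53] n1777 zmax 0.110 rect c [ 0.4761 -0.1551] size [0.11 0.11] a 71 top mean [ 0.4802 -0.1598  0.1073] circ [ 0.4801 -0.1606] d 0.028
px [315 220  25  25] n497 zmax 0.098 top mean [ 0.5095 -0.0048  0.095 ] circ [ 0.5097 -0.0047] d 0.034
px [251 229  52  53] n1791 zmax 0.023 rect c [0.4515 0.1267] size [0.11 0.11] a 17 
patch 276 255 [31.3 31.9] [0.4504 0.1277 0.018 ]
patch 384 246 [29.1 29.9] [ 0.4752 -0.1546  0.018 ]
patch 368 180 [28.2 29.1] [ 0.6494 -0.1151  0.018 ]
patch 301 108 [26.  28.8] [0.8497 0.0641 0.018 ]
```

```bash
cat > go.py <<'E'
import sys
from h import *
s=env.observe(); R=np.array(s['tool_rot']); p=np.array(s['position']); 
print('at',p.round(4),'t',s['time_s'],'w',round(s['grip_width'],4),'F',np.round(s['ft_force'],1))
for a in sys.argv[1:]:
    print(a,'->',(R.T@(np.array(eval(a))-p)).round(4))
E
python3 go.py .638,.0873,.231
```

```text
at [0.1899 0.5159 0.2309] t 0.15 w 0.0856 F [-0.7 -0.8 -0.3]
.638,.0873,.231 -> [-0.5686 -0.2474 -0.    ]
```

drive_tool(series=[[[-0.04,-0.0175,0],0,0.085],[[-0.08,-0.035,0],0,0.085],[[-0.12,-0.052,0],0,0.085],[[-0.16,-0.07,0],0,0.085],[[-0.2,-0.087,0],0,0.085],[[-0.24,-0.104,0],0,0.085],[[-0.28,-0.122,0],0,0.085],[[-0.32,-0.139,0],0,0.085],[[-0.36,-0.157,0],0,0.085],[[-0.4,-0.174,0],0,0.085],[[-0.44,-0.191,0],0,0.085],[[-0.48,-0.209,0],0,0.085],[[-0.52,-0.226,0],0,0.085],[[-0.55,-0.239,0],0,0.085],[[-0.5686,-0.2474,0],0,0.085],[[-0.5686,-0.2474,0],0,0.085],[[-0.5686,-0.2474,0],0,0.085],[[-0.5686,-0.2474,0],0,0.085],[[-0.5686,-0.2474,0],0,0.085],[[-0.5686,-0.2474,0],0,0.085]], newtons=20)

```text
time_s: 2.15
position: [0.6377, 0.0882, 0.2316]
tool_rot: [[-0.939, 0.345, 0.0], [0.345, 0.939, -0.0], [-0.0, 0.0, -1.0]]
ft_force: [0.1, -1.0, -0.4]
grip_width: 0.0849
gripper_force: 0.0
```

```bash
python3 go.py .638,.0873,.231 .638,.0873,.079; python3 - <<'E'
from h import *
d=shot('scene'); save(d,'pics/s1.png')
E
```

```text
at [0.6377 0.0882 0.2316] t 2.15 w 0.0849 F [ 0.1 -1.  -0.4]
.638,.0873,.231 -> [-0.0006 -0.0007  0.0006]
.638,.0873,.079 -> [-0.0005 -0.0007  0.1526]
```

View pics/s1.png

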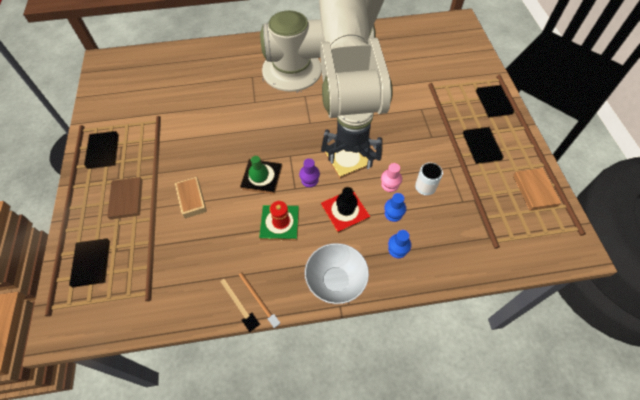

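The scene view shows the open fingers at about (350,160), directly above the vase at (346,190) as expected. Descending.

drive_tool(series=[[[-0.0005,-0.0007,0.02],0,0.085],[[-0.0005,-0.0007,0.04],0,0.085],[[-0.0005,-0.0007,0.06],0,0.085],[[-0.0005,-0.0007,0.08],0,0.085],[[-0.0005,-0.0007,0.1],0,0.085],[[-0.0005,-0.0007,0.12],0,0.085],[[-0.0005,-0.0007,0.135],0,0.085],[[-0.0005,-0.0007,0.145],0,0.085],[[-0.0005,-0.0007,0.152],0,0.085],[[-0.0005,-0.0007,0.152],0,0.085],[[-0.0005,-0.0007,0.152],0,0.06],[[-0.0005,-0.0007,0.152],0,0.05],[[-0.0005,-0.0007,0.152],0,0.045],[[-0.0005,-0.0007,0.152],0,0.04],[[-0.0005,-0.0007,0.152],0,0.036],[[-0.0005,-0.0007,0.152],0,0.032],[[-0.0005,-0.0007,0.152],0,0.028],[[-0.0005,-0.0007,0.152],0,0.028],[[-0.0005,-0.0007,0.152],0,0.028],[[-0.0005,-0.0007,0.152],0,0.028]], newtons=25)

```text
time_s: 4.2
position: [0.6386, 0.0868, 0.0797]
tool_rot: [[-0.938, 0.345, 0.001], [0.345, 0.938, 0.0], [-0.001, 0.0, -1.0]]
ft_force: [1.1, 1.8, 4.5]
grip_width: 0.0338
gripper_force: 25.1
```

```bash
python3 go.py .638,.0873,.231; python3 m.py |grep 'zmax 0.1'; python3 - <<'E'
from h import *
d=shot('scene'); cv2.imwrite('pics/s2.png',cv2.resize(d['img'][120:260,220:460,::-1],None,fx=3,fy=3))
E
```

```text
at [0.6386 0.0868 0.0797] t 4.2 w 0.0338 F [1.1 1.8 4.5]
.638,.0873,.231 -> [ 0.0006  0.0003 -0.1513]
px [345 157  47  47] n1683 zmax 0.102 rect c [ 0.6505 -0.1159] size [0.11  0.111] a 80 top mean [ 0.6505 -0.1102  0.0978] circ [ 0.6517 -0.1105] d 0.050
px [358 219  53  53] n1777 zmax 0.109 rect c [ 0.476  -0.1549] size [0.11  0.109] a 71 top mean [ 0.4802 -0.1599  0.1073] circ [ 0.4799 -0.1605] d 0.028
```

View pics/s2.png

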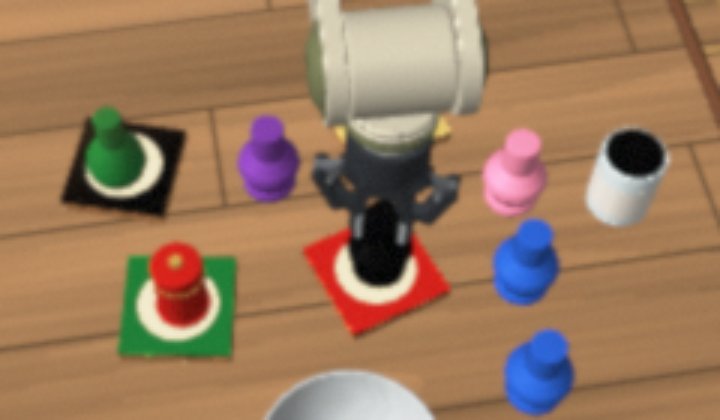

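Fingers closed on the vase neck, with opening 33.8 mm. Lifting and carrying to the bare board.

drive_tool(series=[[[0,0,-0.005],0,0.028],[[0,0,-0.015],0,0.028],[[0,0,-0.035],0,0.028],[[0,0,-0.06],0,0.028],[[0,0,-0.085],0,0.028],[[0,0,-0.11],0,0.028],[[0.005,-0.001,-0.12],0,0.028],[[0.02,-0.003,-0.12],0,0.028],[[0.045,-0.006,-0.12],0,0.028],[[0.07,-0.01,-0.12],0,0.028],[[0.095,-0.013,-0.12],0,0.028],[[0.12,-0.017,-0.12],0,0.028],[[0.145,-0.021,-0.12],0,0.028],[[0.165,-0.023,-0.12],0,0.028],[[0.18,-0.026,-0.12],0,0.028],[[0.187,-0.027,-0.12],0,0.028],[[0.19,-0.027,-0.12],0,0.028],[[0.19,-0.027,-0.12],0,0.028],[[0.19,-0.027,-0.12],0,0.028]])

```text
time_s: 6.2
position: [0.4512, 0.1268, 0.1992]
tool_rot: [[-0.938, 0.346, 0.0], [0.346, 0.938, -0.0], [-0.0, -0.0, -1.0]]
ft_force: [0.3, 0.8, -2.4]
grip_width: 0.0333
gripper_force: 25.2
```

```bash
python3 go.py .451,.127,.0805; python3 - <<'E'
from h import *
d=shot('scene'); cv2.imwrite('pics/s3.png',cv2.resize(d['img'][90:260,220:460,::-1],None,fx=3,fy=3))
E
```

```text
at [0.4512 0.1268 0.1992] t 6.2 w 0.0333 F [ 0.3  0.8 -2.4]
.451,.127,.0805 -> [3.000e-04 1.000e-04 1.187e-01]
```

View pics/s3.png

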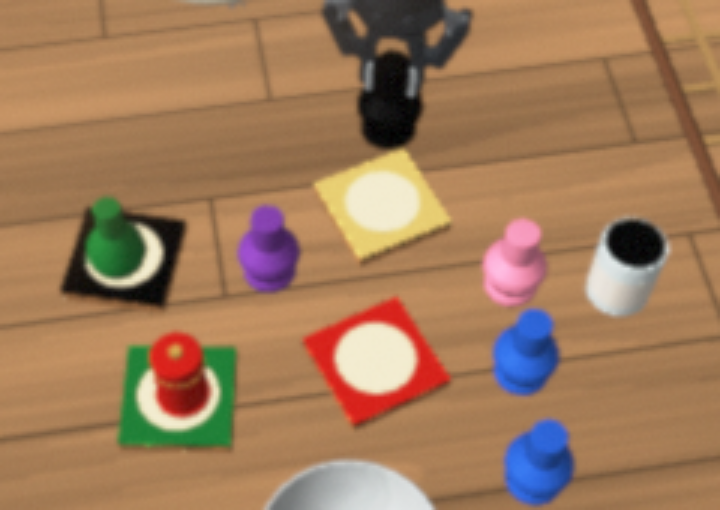

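The vase hangs upright in the grip at crop (390,110), over the bare board (380,200). Setting it down.

drive_tool(series=[[[0,0,0.015],0,0.028],[[0,0,0.035],0,0.028],[[0,0,0.055],0,0.028],[[0,0,0.075],0,0.028],[[0,0,0.092],0,0.028],[[0,0,0.104],0,0.028],[[0,0,0.111],0,0.028],[[0,0,0.115],0,0.028],[[0,0,0.118],0,0.028],[[0,0,0.119],0,0.028],[[0,0,0.119],0,0.028],[[0,0,0.119],0,0.036],[[0,0,0.119],0,0.042],[[0,0,0.119],0,0.05],[[0,0,0.119],0,0.06],[[0,0,0.119],0,0.07],[[0,0,0.119],0,0.08],[[0,0,0.119],0,0.085],[[0,0,0.119],0,0.085],[[0,0,0.119],0,0.085]])

```text
time_s: 8.25
position: [0.4507, 0.127, 0.0803]
tool_rot: [[-0.938, 0.346, -0.0], [0.346, 0.938, -0.0], [0.0, -0.0, -1.0]]
ft_force: [0.5, -1.3, -0.9]
grip_width: 0.0851
gripper_force: 0.0
```

drive_tool(series=[[[0,0,-0.01],0,0.085],[[0,0,-0.03],0,0.085],[[0,0,-0.06],0,0.085],[[0,0,-0.09],0,0.085],[[0,0,-0.12],0,0.085],[[0,0,-0.14],0,0.085],[[0,0,-0.15],0,0.085],[[0,0,-0.15],0,0.085]])

```text
time_s: 9.05
position: [0.451, 0.127, 0.2315]
tool_rot: [[-0.938, 0.345, 0.002], [0.345, 0.938, 0.0], [-0.002, 0.001, -1.0]]
ft_force: [-0.3, -0.9, 0.3]
grip_width: 0.0852
gripper_force: 0.0
```

```bash
python3 go.py .651,-.1103,.231 ; python3 - <<'E'
from h import *
d=shot('scene'); cv2.imwrite('pics/s4.png',cv2.resize(d['img'][90:260,220:460,::-1],None,fx=3,fy=3))
E
python3 m.py
```

```text
at [0.451  0.127  0.2315] t 9.05 w 0.0852 F [-0.3 -0.9  0.3]
.651,-.1103,.231 -> [-0.2697 -0.1536  0.0009]
px [345 157  47  47] n1682 zmax 0.103 rect c [ 0.6502 -0.1159] size [0.11 0.11] a 80 top mean [ 0.6503 -0.1101  0.098 ] circ [ 0.6514 -0.1105] d 0.050
px [227 159  25  24] n479 zmax 0.099 top mean [0.6699 0.2267 0.0944] circ [0.6704 0.2274] d 0.034
px [268 158  52  51] n1678 zmax 0.022 rect c [0.6416 0.0839] size [0.111 0.11 ] a 18 
px [171 186  36  29] n771 zmax 0.090 top mean [0.5909 0.3495 0.0853] circ [0.5913 0.3508] d 0.066
px [220 198  25  25] n489 zmax 0.098 top mean [0.5671 0.2412 0.0947] circ [0.5676 0.2419] d 0.034
px [450 203  38  50] n1329 zmax 0.035 rect c [ 0.516  -0.3429] size [0.118 0.004] a 11 
px [358 219  53  53] n1782 zmax 0.109 rect c [ 0.4759 -0.1551] size [0.11 0.11] a 71 top mean [ 0.4802 -0.1598  0.1073] circ [ 0.4796 -0.1606] d 0.029
px [315 220  25  25] n497 zmax 0.098 top mean [ 0.5095 -0.0048  0.0949] circ [ 0.5096 -0.0048] d 0.034
px [277 229  26  43] n532 zmax 0.066 rect c [0.4619 0.0922] size [0.11  0.038] a 17 top mean [0.4563 0.1    0.0613] circ [0.4577 0.1035] d 0.038
patch 245 341 [19.8 33.2] [0.2331 0.2035 0.018 ]
patch 384 246 [28.1 29.9] [ 0.475  -0.1537  0.018 ]
patch 368 180 [27.7 28.9] [ 0.6486 -0.1151  0.018 ]
patch 293 183 [29.  29.7] [0.6407 0.0845 0.018 ]
patch 301 108 [23.3 23.4] [0.848  0.0655 0.018 ]
```

View pics/s4.png

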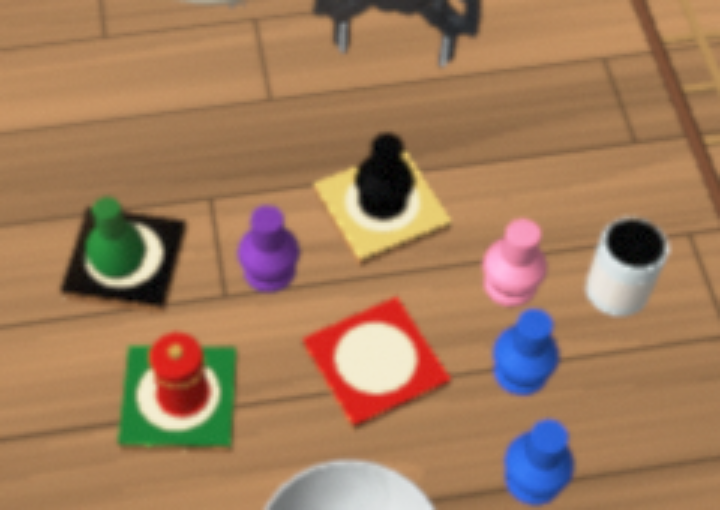

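The vase stands upright on the bare board at crop (385,180), released. Next is the canister.

drive_tool(series=[[[-0.01,-0.0057,0],0,0.085],[[-0.035,-0.02,0],0,0.085],[[-0.07,-0.04,0],0,0.085],[[-0.105,-0.06,0],0,0.085],[[-0.14,-0.08,0],0,0.085],[[-0.175,-0.1,0],0,0.085],[[-0.21,-0.12,0],0,0.085],[[-0.24,-0.137,0],0,0.085],[[-0.26,-0.148,0],0,0.085],[[-0.2697,-0.1536,0.001],0,0.085],[[-0.2697,-0.1536,0.001],0,0.085],[[-0.2697,-0.1536,0.001],0,0.085],[[-0.2697,-0.1536,0.001],0,0.085]])

```text
time_s: 10.45
position: [0.6503, -0.1094, 0.2296]
tool_rot: [[-0.939, 0.345, -0.0], [0.345, 0.939, 0.0], [0.0, 0.0, -1.0]]
ft_force: [-0.1, 0.9, -0.1]
grip_width: 0.0853
gripper_force: 0.0
```

```bash
python3 go.py .6507,-.1103,.065
```

```text
at [ 0.6503 -0.1094  0.2296] t 10.45 w 0.0853 F [-0.1  0.9 -0.1]
.6507,-.1103,.065 -> [-0.0008 -0.0007  0.1646]
```

drive_tool(series=[[[-0.0005,-0.0005,0.02],0,0.085],[[-0.0005,-0.0005,0.045],0,0.085],[[-0.0005,-0.0005,0.07],0,0.085],[[-0.0005,-0.0005,0.095],0,0.085],[[-0.0005,-0.0005,0.115],0,0.085],[[-0.0005,-0.0005,0.135],0,0.085],[[-0.0005,-0.0005,0.15],0,0.085],[[-0.0005,-0.0005,0.16],0,0.085],[[-0.0005,-0.0005,0.165],0,0.085],[[-0.0005,-0.0005,0.165],0,0.085],[[-0.0005,-0.0005,0.165],0,0.07],[[-0.0005,-0.0005,0.165],0,0.062],[[-0.0005,-0.0005,0.165],0,0.057],[[-0.0005,-0.0005,0.165],0,0.053],[[-0.0005,-0.0005,0.165],0,0.049],[[-0.0005,-0.0005,0.165],0,0.045],[[-0.0005,-0.0005,0.165],0,0.045],[[-0.0005,-0.0005,0.165],0,0.045],[[-0.0005,-0.0005,0.165],0,0.045]])

```text
time_s: 12.35
position: [0.6512, -0.111, 0.0647]
tool_rot: [[-0.938, 0.346, 0.001], [0.346, 0.938, -0.0], [-0.001, 0.0, -1.0]]
ft_force: [-1.6, 1.3, 5.9]
grip_width: 0.0495
gripper_force: 25.6
```

```bash
python3 go.py .6413,.0841,.185
```

```text
at [ 0.6512 -0.111   0.0647] t 12.35 w 0.0495 F [-1.6  1.3  5.9]
.6413,.0841,.185 -> [ 0.0766  0.1797 -0.1203]
```

drive_tool(series=[[[0,0,-0.005],0,0.045],[[0,0,-0.015],0,0.045],[[0,0,-0.035],0,0.045],[[0,0,-0.06],0,0.045],[[0,0,-0.085],0,0.045],[[0,0,-0.11],0,0.045],[[0.002,0.005,-0.12],0,0.045],[[0.01,0.023,-0.12],0,0.045],[[0.02,0.047,-0.12],0,0.045],[[0.03,0.07,-0.12],0,0.045],[[0.04,0.094,-0.12],0,0.045],[[0.05,0.117,-0.12],0,0.045],[[0.06,0.141,-0.12],0,0.045],[[0.068,0.16,-0.12],0,0.045],[[0.074,0.174,-0.12],0,0.045],[[0.0766,0.1797,-0.12],0,0.045],[[0.0766,0.1797,-0.12],0,0.045],[[0.0766,0.1797,-0.12],0,0.045],[[0.0766,0.1797,-0.12],0,0.045]])

```text
time_s: 14.25
position: [0.6413, 0.0832, 0.1842]
tool_rot: [[-0.938, 0.347, -0.0], [0.347, 0.938, -0.0], [0.0, -0.0, -1.0]]
ft_force: [0.0, -0.5, -2.3]
grip_width: 0.0492
gripper_force: 26.5
```

```bash
python3 go.py .6413,.0841,.0652
```

```text
at [0.6413 0.0832 0.1842] t 14.25 w 0.0492 F [ 0.  -0.5 -2.3]
.6413,.0841,.0652 -> [0.0003 0.0009 0.119 ]
```

drive_tool(series=[[[0,0,0.015],0,0.045],[[0,0,0.035],0,0.045],[[0,0,0.055],0,0.045],[[0,0,0.075],0,0.045],[[0,0,0.092],0,0.045],[[0,0,0.104],0,0.045],[[0,0,0.111],0,0.045],[[0,0,0.115],0,0.045],[[0,0,0.118],0,0.045],[[0,0,0.119],0,0.045],[[0,0,0.119],0,0.045],[[0,0,0.119],0,0.051],[[0,0,0.119],0,0.055],[[0,0,0.119],0,0.06],[[0,0,0.119],0,0.067],[[0,0,0.119],0,0.075],[[0,0,0.119],0,0.083],[[0,0,0.119],0,0.085],[[0,0,0.119],0,0.085],[[0,0,0.119],0,0.085]])

```text
time_s: 16.25
position: [0.6412, 0.0841, 0.0653]
tool_rot: [[-0.938, 0.346, -0.0], [0.346, 0.938, 0.0], [0.0, -0.0, -1.0]]
ft_force: [1.6, 0.1, 0.2]
grip_width: 0.085
gripper_force: 0.0
```

drive_tool(series=[[[0,0,-0.01],0,0.085],[[0,0,-0.03],0,0.085],[[0,0,-0.06],0,0.085],[[0,0,-0.09],0,0.085],[[0,0,-0.12],0,0.085],[[0,0,-0.15],0,0.085],[[0,0,-0.165],0,0.085],[[0,0,-0.165],0,0.085]])

```text
time_s: 17.05
position: [0.6419, 0.0841, 0.2336]
tool_rot: [[-0.938, 0.345, 0.006], [0.345, 0.938, -0.0], [-0.005, 0.002, -1.0]]
ft_force: [-0.3, 0.6, -0.2]
grip_width: 0.0855
gripper_force: 0.0
```

```bash
python3 go.py .48,-.1602,.231 ; python3 - <<'E'
from h import *
d=shot('scene'); cv2.imwrite('pics/s5.png',cv2.resize(d['img'][90:260,220:460,::-1],None,fx=3,fy=3))
E
python3 m.py
```

```text
at [0.6419 0.0841 0.2336] t 17.05 w 0.0855 F [-0.3  0.6 -0.2]
.48,-.1602,.231 -> [ 0.0676 -0.2852  0.0018]
px [345 157  47  47] n1679 zmax 0.023 rect c [ 0.6504 -0.1161] size [0.11  0.111] a 80 
px [241 161  10  22] n157 zmax 0.068 top mean [0.6688 0.2091 0.0533] circ [0.6693 0.2157] d 0.051
px [269 171  20  21] n319 zmax 0.102 rect c [0.6452 0.1256] size [0.064 0.033] a 16 top mean [0.6391 0.0975 0.0979] circ [0.6386 0.0912] d 0.041
px [304 177  16  25] n261 zmax 0.023 rect c [0.628  0.0436] size [0.059 0.041] a 18 
px [171 186  36  29] n769 zmax 0.090 top mean [0.5908 0.3496 0.0852] circ [0.591  0.3512] d 0.067
px [450 203  38  50] n1327 zmax 0.035 rect c [ 0.5197 -0.3631] size [0.119 0.047] a 9 
px [358 219  53  53] n1778 zmax 0.110 rect c [ 0.476  -0.1551] size [0.11 0.11] a 71 top mean [ 0.4802 -0.1597  0.1074] circ [ 0.4802 -0.1603] d 0.028
px [315 220  25  25] n495 zmax 0.098 top mean [ 0.5095 -0.0048  0.0947] circ [ 0.5097 -0.0048] d 0.034
px [290 236  13  37] n227 zmax 0.022 rect c [0.4525 0.0719] size [0.031 0.093] a 86 
patch 368 180 [27.9 28.6] [ 0.6493 -0.1153  0.018 ]
```

View pics/s5.png

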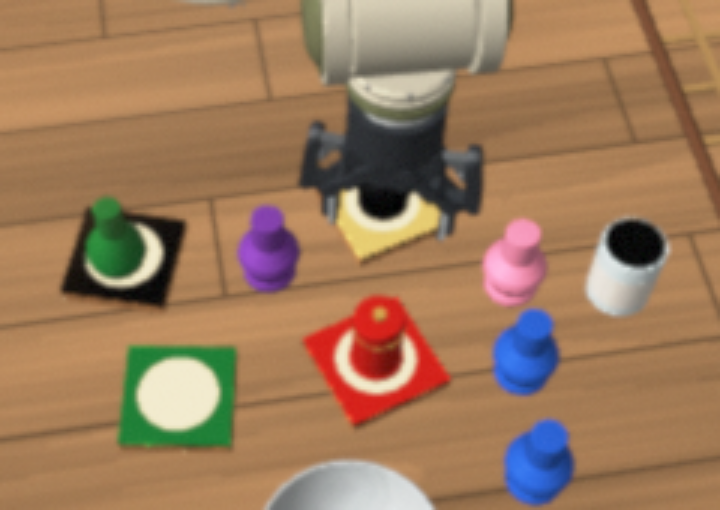

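The canister stands centred on the red board at crop (377,340), and the green board is clear at (178,395). Now the bell.

drive_tool(series=[[[0.002,-0.01,0],0,0.085],[[0.009,-0.04,0],0,0.085],[[0.018,-0.075,0],0,0.085],[[0.026,-0.11,0],0,0.085],[[0.034,-0.145,0],0,0.085],[[0.043,-0.18,0],0,0.085],[[0.051,-0.215,0],0,0.085],[[0.058,-0.245,0],0,0.085],[[0.064,-0.27,0],0,0.085],[[0.0676,-0.2852,0],0,0.085],[[0.0676,-0.2852,0],0,0.085],[[0.0676,-0.2852,0],0,0.085],[[0.0676,-0.2852,0],0,0.085],[[0.0676,-0.2852,0],0,0.085]])

```text
time_s: 18.55
position: [0.4795, -0.1595, 0.2301]
tool_rot: [[-0.939, 0.344, -0.0], [0.344, 0.939, 0.0], [0.0, 0.0, -1.0]]
ft_force: [0.1, 0.6, 0.6]
grip_width: 0.0849
gripper_force: 0.0
```

```bash
python3 go.py .4802,-.1602,.073
```

```text
at [ 0.4795 -0.1595  0.2301] t 18.55 w 0.0849 F [0.1 0.6 0.6]
.4802,-.1602,.073 -> [-0.0009 -0.0004  0.1571]
```

drive_tool(series=[[[-0.0008,-0.0004,0.02],0,0.085],[[-0.0008,-0.0004,0.045],0,0.085],[[-0.0008,-0.0004,0.07],0,0.085],[[-0.0008,-0.0004,0.095],0,0.085],[[-0.0008,-0.0004,0.115],0,0.085],[[-0.0008,-0.0004,0.135],0,0.085],[[-0.0008,-0.0004,0.148],0,0.085],[[-0.0008,-0.0004,0.155],0,0.085],[[-0.0008,-0.0004,0.157],0,0.085],[[-0.0008,-0.0004,0.157],0,0.07],[[-0.0008,-0.0004,0.157],0,0.055],[[-0.0008,-0.0004,0.157],0,0.045],[[-0.0008,-0.0004,0.157],0,0.039],[[-0.0008,-0.0004,0.157],0,0.034],[[-0.0008,-0.0004,0.157],0,0.03],[[-0.0008,-0.0004,0.157],0,0.026],[[-0.0008,-0.0004,0.157],0,0.022],[[-0.0008,-0.0004,0.157],0,0.022],[[-0.0008,-0.0004,0.157],0,0.022],[[-0.0008,-0.0004,0.157],0,0.022]])

```text
time_s: 20.55
position: [0.48, -0.1608, 0.0735]
tool_rot: [[-0.938, 0.346, 0.0], [0.346, 0.938, -0.0], [-0.0, 0.0, -1.0]]
ft_force: [0.3, 1.4, 4.2]
grip_width: 0.0278
gripper_force: 24.8
```

```bash
python3 go.py .65,-.1157,.193
```

```text
at [ 0.48   -0.1608  0.0735] t 20.55 w 0.0278 F [0.3 1.4 4.2]
.65,-.1157,.193 -> [-0.144   0.1011 -0.1195]
```

drive_tool(series=[[[0,0,-0.005],0,0.022],[[0,0,-0.015],0,0.022],[[0,0,-0.035],0,0.022],[[0,0,-0.06],0,0.022],[[0,0,-0.085],0,0.022],[[0,0,-0.11],0,0.022],[[-0.004,0.003,-0.12],0,0.022],[[-0.018,0.013,-0.12],0,0.022],[[-0.036,0.025,-0.12],0,0.022],[[-0.055,0.039,-0.12],0,0.022],[[-0.075,0.053,-0.12],0,0.022],[[-0.095,0.067,-0.12],0,0.022],[[-0.115,0.081,-0.12],0,0.022],[[-0.13,0.091,-0.12],0,0.022],[[-0.14,0.098,-0.12],0,0.022],[[-0.144,0.1011,-0.12],0,0.022],[[-0.144,0.1011,-0.12],0,0.022],[[-0.144,0.1011,-0.12],0,0.022],[[-0.144,0.1011,-0.12],0,0.022]])

```text
time_s: 22.45
position: [0.6494, -0.116, 0.1936]
tool_rot: [[-0.938, 0.346, -0.0], [0.346, 0.938, -0.0], [0.0, -0.0, -1.0]]
ft_force: [0.3, -0.4, -3.0]
grip_width: 0.0276
gripper_force: 25.0
```

```bash
python3 go.py .65,-.1157,.074
```

```text
at [ 0.6494 -0.116   0.1936] t 22.45 w 0.0276 F [ 0.3 -0.4 -3. ]
.65,-.1157,.074 -> [-0.0005  0.0005  0.1196]
```

drive_tool(series=[[[0,0,0.015],0,0.022],[[0,0,0.035],0,0.022],[[0,0,0.055],0,0.022],[[0,0,0.075],0,0.022],[[0,0,0.092],0,0.022],[[0,0,0.104],0,0.022],[[0,0,0.111],0,0.022],[[0,0,0.115],0,0.022],[[0,0,0.118],0,0.022],[[0,0,0.1195],0,0.022],[[0,0,0.1195],0,0.022],[[0,0,0.1195],0,0.029],[[0,0,0.1195],0,0.034],[[0,0,0.1195],0,0.042],[[0,0,0.1195],0,0.052],[[0,0,0.1195],0,0.064],[[0,0,0.1195],0,0.076],[[0,0,0.1195],0,0.085],[[0,0,0.1195],0,0.085],[[0,0,0.1195],0,0.085]])

```text
time_s: 24.45
position: [0.65, -0.1157, 0.0738]
tool_rot: [[-0.938, 0.345, 0.0], [0.345, 0.938, 0.0], [0.0, 0.0, -1.0]]
ft_force: [0.1, -0.4, -0.2]
grip_width: 0.085
gripper_force: 0.0
```

drive_tool(series=[[[0,0,-0.01],0,0.085],[[0,0,-0.03],0,0.085],[[0,0,-0.06],0,0.085],[[0,0,-0.09],0,0.085],[[0,0,-0.12],0,0.085],[[0,0,-0.145],0,0.085],[[0,0,-0.157],0,0.085],[[0,0,-0.157],0,0.085],[[0,0,-0.157],0,0.085]])

```text
time_s: 25.35
position: [0.6496, -0.1156, 0.2297]
tool_rot: [[-0.938, 0.346, -0.002], [0.346, 0.938, 0.001], [0.002, 0.0, -1.0]]
ft_force: [0.1, 0.7, -0.8]
grip_width: 0.0848
gripper_force: 0.0
```

```bash
python3 go.py .451,.127,.231 ; python3 - <<'E'
from h import *
d=shot('scene'); cv2.imwrite('pics/s6.png',cv2.resize(d['img'][90:260,220:460,::-1],None,fx=3,fy=3))
E
python3 m.py
```

```text
at [ 0.6496 -0.1156  0.2297] t 25.35 w 0.0848 F [ 0.1  0.7 -0.8]
.451,.127,.231 -> [ 0.2702  0.159  -0.0008]
px [227 159  24  24] n472 zmax 0.099 top mean [0.6702 0.2267 0.0946] circ [0.6705 0.2271] d 0.034
px [268 158  52  51] n1679 zmax 0.102 rect c [0.6415 0.0837] size [0.111 0.11 ] a 18 top mean [0.6406 0.0836 0.0978] circ [0.6419 0.084 ] d 0.051
px [354 158  37  24] n456 zmax 0.110 rect c [ 0.6789 -0.1296] size [0.097 0.04 ] a 71 top mean [ 0.6528 -0.1168  0.1079] circ [ 0.6504 -0.1159] d 0.028
px [171 186  36  29] n772 zmax 0.089 top mean [0.5909 0.3496 0.0852] circ [0.5913 0.3509] d 0.068
px [220 198  25  25] n487 zmax 0.099 top mean [0.567  0.241  0.0948] circ [0.5671 0.2425] d 0.034
px [450 203  38  50] n1326 zmax 0.034 rect c [ 0.516  -0.3423] size [0.118 0.003] a 11 
px [315 220  13  23] n164 zmax 0.098 top mean [0.5137 0.0057 0.0949] circ [0.5124 0.0037] d 0.026
px [251 229  52  53] n1784 zmax 0.115 rect c [0.4515 0.1268] size [0.11 0.11] a 17 top mean [0.4513 0.1268 0.1127] circ [0.4513 0.1273] d 0.034
px [390 229  21  43] n390 zmax 0.022 rect c [ 0.4627 -0.1963] size [0.027 0.11 ] a 75 
patch 350 342 [17.6 21.7] [ 0.2322 -0.065   0.018 ]
patch 370 276 [ 19.7 132.3] [ 0.3975 -0.1172  0.018 ]
patch 293 183 [28.6 29.7] [0.6404 0.0841 0.018 ]
```

View pics/s6.png

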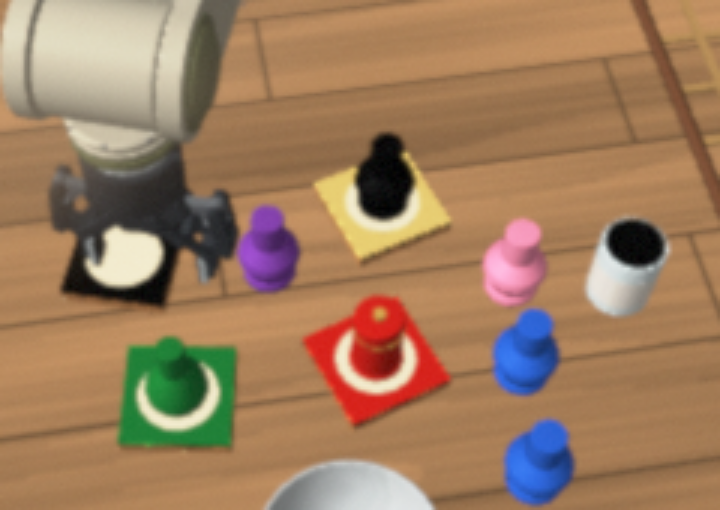

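The bell is centred on the green board at crop (178,385) and the canister is on red. The vase measures (0.4513, 0.127) on the bare board. Next is fetching the vase.

drive_tool(series=[[[0.01,0.006,0],0,0.085],[[0.035,0.021,0],0,0.085],[[0.07,0.041,0],0,0.085],[[0.105,0.062,0],0,0.085],[[0.14,0.082,0],0,0.085],[[0.175,0.103,0],0,0.085],[[0.21,0.124,0],0,0.085],[[0.24,0.141,0],0,0.085],[[0.26,0.153,0],0,0.085],[[0.27,0.159,0],0,0.085],[[0.27,0.159,0],0,0.085],[[0.27,0.159,0],0,0.085],[[0.27,0.159,0],0,0.085],[[0.27,0.159,0],0,0.085]])

```text
time_s: 26.85
position: [0.4521, 0.1261, 0.2306]
tool_rot: [[-0.938, 0.347, -0.0], [0.347, 0.938, -0.0], [0.0, -0.0, -1.0]]
ft_force: [-0.2, -0.7, -0.3]
grip_width: 0.0853
gripper_force: 0.0
```

```bash
python3 go.py .4513,.127,.0797
```

```text
at [0.4521 0.1261 0.2306] t 26.85 w 0.0853 F [-0.2 -0.7 -0.3]
.4513,.127,.0797 -> [0.001  0.0006 0.1509]
```

drive_tool(series=[[[0.0008,0.0005,0.02],0,0.085],[[0.0008,0.0005,0.045],0,0.085],[[0.0008,0.0005,0.07],0,0.085],[[0.0008,0.0005,0.095],0,0.085],[[0.0008,0.0005,0.115],0,0.085],[[0.0008,0.0005,0.132],0,0.085],[[0.0008,0.0005,0.144],0,0.085],[[0.0008,0.0005,0.15],0,0.085],[[0.0008,0.0005,0.151],0,0.085],[[0.0008,0.0005,0.151],0,0.07],[[0.0008,0.0005,0.151],0,0.058],[[0.0008,0.0005,0.151],0,0.049],[[0.0008,0.0005,0.151],0,0.043],[[0.0008,0.0005,0.151],0,0.038],[[0.0008,0.0005,0.151],0,0.034],[[0.0008,0.0005,0.151],0,0.03],[[0.0008,0.0005,0.151],0,0.028],[[0.0008,0.0005,0.151],0,0.028],[[0.0008,0.0005,0.151],0,0.028],[[0.0008,0.0005,0.151],0,0.028]])

```text
time_s: 28.85
position: [0.4511, 0.1276, 0.0801]
tool_rot: [[-0.938, 0.346, 0.001], [0.346, 0.938, 0.0], [-0.001, 0.0, -1.0]]
ft_force: [-0.0, 2.0, 4.7]
grip_width: 0.0337
gripper_force: 24.9
```

```bash
python3 go.py .4757,-.1548,.2197
```

```text
at [0.4511 0.1276 0.0801] t 28.85 w 0.0337 F [-0.   2.   4.7]
.4757,-.1548,.2197 -> [-0.1207 -0.2565 -0.1397]
```

drive_tool(series=[[[0,0,-0.005],0,0.028],[[0,0,-0.015],0,0.028],[[0,0,-0.035],0,0.028],[[0,0,-0.065],0,0.028],[[0,0,-0.095],0,0.028],[[0,0,-0.125],0,0.028],[[-0.003,-0.006,-0.14],0,0.028],[[-0.011,-0.023,-0.14],0,0.028],[[-0.023,-0.05,-0.14],0,0.028],[[-0.036,-0.077,-0.14],0,0.028],[[-0.049,-0.104,-0.14],0,0.028],[[-0.062,-0.131,-0.14],0,0.028],[[-0.075,-0.158,-0.14],0,0.028],[[-0.087,-0.185,-0.14],0,0.028],[[-0.1,-0.212,-0.14],0,0.028],[[-0.11,-0.235,-0.14],0,0.028],[[-0.118,-0.25,-0.14],0,0.028],[[-0.1207,-0.2565,-0.14],0,0.028],[[-0.1207,-0.2565,-0.14],0,0.028],[[-0.1207,-0.2565,-0.14],0,0.028]])

```text
time_s: 30.85
position: [0.4754, -0.154, 0.2199]
tool_rot: [[-0.939, 0.345, -0.0], [0.345, 0.939, 0.0], [0.0, 0.0, -1.0]]
ft_force: [-1.0, -0.2, -2.1]
grip_width: 0.0335
gripper_force: 25.4
```

```bash
python3 go.py .4757,-.1548,.0805
```

```text
at [ 0.4754 -0.154   0.2199] t 30.85 w 0.0335 F [-1.  -0.2 -2.1]
.4757,-.1548,.0805 -> [-0.0006 -0.0007  0.1394]
```

drive_tool(series=[[[0,0,0.015],0,0.028],[[0,0,0.035],0,0.028],[[0,0,0.06],0,0.028],[[0,0,0.085],0,0.028],[[0,0,0.107],0,0.028],[[0,0,0.122],0,0.028],[[0,0,0.13],0,0.028],[[0,0,0.135],0,0.028],[[0,0,0.138],0,0.028],[[0,0,0.1393],0,0.028],[[0,0,0.1393],0,0.028],[[0,0,0.1393],0,0.036],[[0,0,0.1393],0,0.042],[[0,0,0.1393],0,0.05],[[0,0,0.1393],0,0.06],[[0,0,0.1393],0,0.07],[[0,0,0.1393],0,0.08],[[0,0,0.1393],0,0.085],[[0,0,0.1393],0,0.085],[[0,0,0.1393],0,0.085]])

```text
time_s: 32.85
position: [0.4756, -0.1549, 0.0805]
tool_rot: [[-0.938, 0.346, -0.0], [0.346, 0.938, -0.0], [-0.0, -0.0, -1.0]]
ft_force: [-0.7, 0.1, 0.0]
grip_width: 0.0852
gripper_force: 0.0
```

drive_tool(series=[[[0,0,-0.01],0,0.085],[[0,0,-0.03],0,0.085],[[0,0,-0.06],0,0.085],[[0,0,-0.09],0,0.085],[[0,0,-0.12],0,0.085],[[0,0,-0.145],0,0.085],[[0,0,-0.157],0,0.085],[[0,0.02,-0.157],0,0.085],[[0,0.05,-0.157],0,0.085],[[0,0.08,-0.157],0,0.085],[[0,0.11,-0.157],0,0.085],[[0,0.14,-0.157],0,0.085],[[0,0.17,-0.157],0,0.085],[[0,0.19,-0.157],0,0.085],[[0,0.2,-0.157],0,0.085],[[0,0.2,-0.157],0,0.085],[[0,0.2,-0.157],0,0.085]])

```text
time_s: 34.55
position: [0.5445, 0.0322, 0.2377]
tool_rot: [[-0.938, 0.346, -0.0], [0.346, 0.938, -0.0], [-0.0, -0.0, -1.0]]
ft_force: [0.2, -0.5, 0.4]
grip_width: 0.0849
gripper_force: 0.0
```

```bash
python3 go.py; python3 m.py; python3 - <<'E'
from h import *
d=shot('scene'); cv2.imwrite('pics/s7.png',cv2.resize(d['img'][90:260,220:460,::-1],None,fx=3,fy=3))
E
```

```text
at [0.5445 0.0322 0.2377] t 34.55 w 0.0849 F [ 0.2 -0.5  0.4]
px [347 157  45  47] n1639 zmax 0.109 rect c [ 0.6506 -0.1158] size [0.11  0.111] a 80 top mean [ 0.6491 -0.1153  0.1067] circ [ 0.65   -0.1159] d 0.028
px [227 159  24  24] n479 zmax 0.099 top mean [0.6701 0.2266 0.0945] circ [0.6711 0.2277] d 0.034
px [287 158  24  11] n132 zmax 0.022 rect c [0.6986 0.0693] size [0.063 0.026] a 83 
px [171 186  36  29] n769 zmax 0.090 top mean [0.5907 0.3493 0.0852] circ [0.5916 0.3508] d 0.067
px [220 198  25  25] n489 zmax 0.098 top mean [0.5671 0.2413 0.0944] circ [0.5674 0.2421] d 0.034
px [450 203  38  50] n1326 zmax 0.035 rect c [ 0.5247 -0.3446] size [0.043 0.127] a 80 
px [358 219  53  53] n1775 zmax 0.115 rect c [ 0.476 -0.155] size [0.11  0.109] a 71 top mean [ 0.4759 -0.1537  0.1122] circ [ 0.476  -0.1543] d 0.034
px [264 229  36  30] n702 zmax 0.022 rect c [0.4852 0.1079] size [0.093 0.072] a 81 
patch 287 370 [20.2 88.2] [0.1632 0.0957 0.018 ]
patch 302 274 [16.6 22.3] [0.4014 0.06   0.018 ]
patch 278 249 [18.9 28.3] [0.465  0.1222 0.018 ]
patch 302 108 [21.  22.2] [0.8503 0.0632 0.018 ]
```

View pics/s7.png

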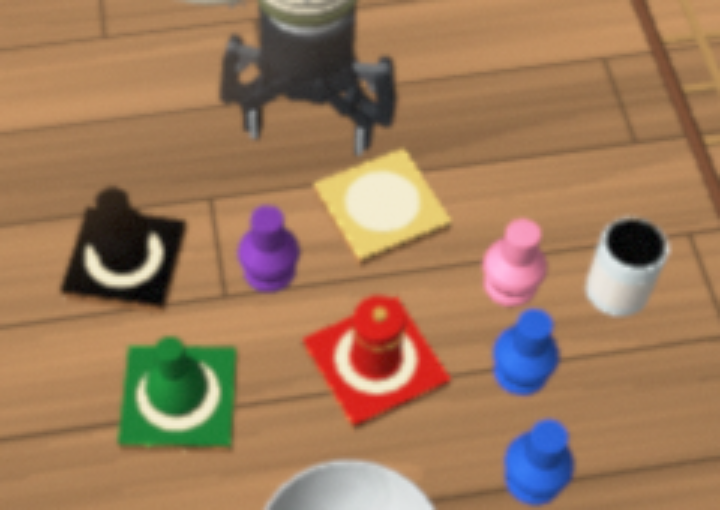

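All three pieces stand centred on their own boards: vase at crop (120,235), bell (178,385), canister (377,340). Each is within about 1 mm of its board's centre, and the bare board is empty. Handing in.

```bash
python3 -c "
from rig import env
print(env.close_job())"
```

```text
the job is handed in; nothing more can be done
None
```

The job is handed in: the vase, canister and bell jar each stand upright and released on their own-colour boards, about 1 mm from centre by camera, with the vase having stopped on the bare board on the way (the hand-in returned no verdict).

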